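# Seat the wire divider in the shelf's socket strip

## Task

Take the six-pronged white divider out of its stand and lower it gently onto the metal socket strip of the wire shelf so that all six prongs enter their six slots, feeling for the slots because the strip may sit a little to either side along its length. Press it down past the spring catches until its crossbar is flush on the strip, without forcing it (a push of about 20 N is plenty), then let go; leave the four-pronged spare and everything else on the bench alone.

Things in the scene. Friction and masses are not known exactly. Their poses are not given: they have to be found in the camera images.
- divider_grip (a point): Grip point of the loose white six-pronged divider to be seated: centre of its grip tab, 44 mm long (x), 12 mm thick (y), from 20 mm below to 20 mm above this point. x along the divider (144 mm long), z up; the same end for end. Crossbar 144 x 14 x 8 mm right below the tab: underside 28 mm below this point. A 10 mm top bar runs full length through the tab's top 10 mm.
- divider: The same divider (0.11 to 0.18 kg, 80 mm tall); origin amid the prong tips, 60 mm below the grip point, same axes. Six round 6 mm prongs at x = -60, -36, -12, 12, 36, 60 mm, standing 32 mm out of the crossbar. At the start it stands upright in a plywood stand (170 x 46 mm, 40 mm tall): crossbar ends on its two blocks, end prongs in their 10 mm grooves.
- spare_grip (a point): The same point on the spare divider, which has only four prongs (40 mm apart), and one upright wire beside its grip tab at each end where the divider has two. It stands in a like stand. Leave it alone. Which stand holds which divider changes.
- panel: White wire shelf panel on a plywood pad, 300 mm (x) by 220 mm (y), fixed to the bench; origin under its centre at bench height, z up, wires' top 22 mm up. Along x over its centre stands the metal socket strip, 176 x 26 mm, 34 mm tall, top face 56 mm above the origin; steel clips stand lower beyond its ends. The strip lies on rubber and gives about 1 mm downwards per 10 N.
- row (a point): Mark on the panel at the nominal centre of the strip's top face; axes as the panel's. The real strip is stuck up to 10 mm off this mark, either way along x (not across), not measured; light pushes do not move it. Six through slots 24 mm apart (-60 to 60 mm from the strip's own centre), each 8.5 mm (x) by 9.5 mm (y): a prong has about 1.2 mm play each way along x, 1.7 mm across.
- home (a point): Where the divider's grip point is when fully home, 28 mm above the mark (if the strip were on its mark; else up to 10 mm along x from here). Axes as the panel's. Sprung ramps in the second and fifth slots press on the prongs from the +y side from about 7 mm depth on; pushing past takes some 5 to 15 N, more than the divider's weight.
- foot: Black rubber foot, 32 mm across, 14 mm tall, lying on the shelf's wires near a corner; origin under its centre. Leave alone.
- paint: Jar of touch-up paint, 48 mm across, 75 mm tall; origin under its centre. Leave alone.
- cup: Open grey cup, 70 mm across, 70 mm tall; origin under its centre. Leave alone.
- tape: Flat cardboard ring, 90 mm across, 24 mm tall; origin under its centre. Leave alone.
- driver: Screwdriver lying on the bench. Leave alone.
- wrench: Steel wrench lying beyond the shelf. Leave alone.
- block: Wooden block 80 x 50 x 30 mm; origin under its centre. Leave alone.
Things that resemble listed ones, but are neither listed nor needed, are in the scene too. Leave any green or orange look-alike of the divider alone.

How it is judged:
By the outcome, as a careful person would: the job done as asked, in the order asked, and still so for the second after the job is handed in, with the robot touching nothing.
It also fails if it takes over 64 s, if anything falls off the work surface, if the arm or the gripper's body presses on something with over 40 N, if the wrist force passes 120 N, or if a joint passes its speed limit or range.

## Robot

A 6-joint arm with a two-finger parallel gripper is mounted at the origin on the work surface. World frame = base frame: x ahead of the robot, y to its left, z up, the work surface at z = 0. Lengths are in m, angles in rad, forces in N, time in s.
With the tool pointing down it reaches from about 0.225 to 0.725 m from the base axis. Payload 3.1 kg.
Tool frame: the origin (TCP) lies on the front face of the gripper's body, between the roots of the fingers; the fingertips stand 73 mm ahead of it and the grasp point (between the pads) lies 54 mm ahead of it; z points along the fingers, y is the line along which they close (so a half turn about z gives the same grasp; the last joint's range is limited). The gripper opens to 85 mm and grips with 20 to 120 N. Pads are 22 mm wide; open, the fingers measure 114 mm over their backs; the gripper's body (76 mm by 85 mm) begins 54 mm behind the grasp point. The pads swing forward as they close: fully open they stand 13 mm farther back than shut.
Start: joints at [-1.32, 0.048, 0.099, 1.622, 0, 1.443], TCP at [0.194, -0.488, 0.304] pointing down, gripper open.
Joint ranges: [-2.91, 2.91], [-0.99, 1.94], [-1.21, 1.42], [-2.12, 2.29], [-1.49, 1.47], [-3.14, 3.14]. Speed limits (rad/s): [2.79, 2.79, 3.14, 3.14, 3.14, 3.14].

## Interface

Orientations are given as a rotation vector (axis times angle).
In Python, from rig import manip, vision gives the robot as it stands.
- The arm moves only by the shell command python3 -m inch 'ROWS' [OPENING] [FORCE]. ROWS is JSON, a list of rows, each an object with "travel": the shift along the tool's x, y, z in m, a list of three; "twist": the turn, a rotation vector about the tool's x, y, z in degrees, a list of three. A call has 1 to 12 rows; each row shifts and turns the commanded pose from where the row before left it, along the tool's axes as they then stand; what a row does not reach is not made up. A row lasts 1/10 s, in which the tool goes at most 50 mm and 8.59 degrees, less where a joint would pass 70% of its speed; a pose out of reach is approached as far as the arm can. A call is refused whole if a number of a shift passes 0.05 or a number of a turn 8.59, either way. A call with a gripper value outside its range is refused whole. OPENING is the gripper command: -1 is fully open, 1 is shut, values between are in proportion, set as the call begins (- or left out, the last holds). The fingers move at their own pace and stop on an object; FORCE is the grip in N (left out, the last holds). Time passes only in rows, so rows that do not move let the fingers close. It gives the time, the measured TCP pose, the force, the opening and the grip force at its end, in the units of the state.
- manip.read_state(): the state, without advancing time (a new reading comes with each control period).
- vision.capture(name): name is "scene" or "side" or "wrist"; returns a dict with "img" (420x560x3 uint8, blue, green, red), "fx", "fy", "cx", "cy" (pixels), "camera_from_world" (4x4, takes a point from world to camera coordinates); the wrist camera has in their place "hand_eye" (4x4, takes a point from camera to tool coordinates, whose origin is the TCP and whose axes are the flange's). Camera axes: x right, y down, z forward; pixel columns grow to the right and rows downward; lengths in m; the calibration is good to about 2 mm. A picture is of the moment at which its call begins: read the wrist's pose just before it. There is no depth.
- manip.job_done(): hands the job in; it is judged then, once.
The state is a dict: "t": time; "qpos": joint angles; "qd": joint speeds; "tau": joint torques, N m; "position": TCP position; "eef_rot": TCP orientation; "contact_force": force on the tool from outside, world axes, zero at the start; "moment": the same for the moment, N m; "opening": finger opening in m; "finger_force": force on a finger pad.
Only numpy, scipy, OpenCV 4.12 (cv2) and the standard library are available. Lean on these libraries where they do the work, as an engineer would, in place of code of your own. Each camera call takes 0.05 s, during which the arm holds its last target. There are 200 camera calls.

## Working session

There is one attempt and no reset: what is moved stays moved. The work goes in short steps, Python scripts to look and compute and a shell command to move; the robot and the scene stay as the last step left them, time stands still between calls to the robot, and variables do not carry over. Pictures are saved under pics/ and viewed, at most 10 in all, crops included, and the job is handed in when it is done.

```bash
ls; mkdir -p pics
python3 - <<'E'
from rig import manip, vision
import cv2,numpy as np,pickle
s=manip.read_state(); print(s)
d={}
for n in("scene","side"):
    c=vision.capture(n); d[n]=c; cv2.imwrite(f"pics/{n}0.png",c["img"])
    print(n,c["fx"],c["fy"],c["cx"],c["cy"],np.round(c["camera_from_world"],3).tolist())
w=vision.capture("wrist"); print(w["hand_eye"])
pickle.dump(d,open("cams.pkl","wb"))
E
```

```text
pics
{'t': 0.0, 'qpos': array([-1.31980372e+00,  4.87561119e-02,  9.75894758e-02,  1.62199096e+00,
        1.29429418e-05,  1.44300894e+00]), 'qd': array([-0.00174713,  0.00041889, -0.00163771, -0.00033725, -0.00053964,
       -0.00154871]), 'tau': array([ 7.13284517e-04, -3.38784170e+01,  3.20013106e+01,  2.03739794e-02,
       -5.40777637e-05,  1.44968922e-06]), 'position': array([ 0.19402588, -0.487359  ,  0.30270997]), 'eef_rot': array([-3.08310321e+00, -5.90991851e-01,  2.07896160e-04]), 'contact_force': array([ 0.90758564, -0.82835429,  0.10454452]), 'moment': array([-0.0176219 ,  0.02977253, -0.02252684]), 'finger_force': 0.0, 'opening': 0.08540340847869736}
scene 524.077301269997 524.077301269997 287.69965662470844 211.08223962890563 [[0.237, 0.972, -0.009, -0.145], [0.717, -0.181, -0.674, -0.332], [-0.656, 0.153, -0.739, 1.732], [0.0, 0.0, 0.0, 1.0]]
side 499.16923478083186 499.16923478083186 274.48086918893415 212.86399147666987 [[-0.871, -0.491, 0.007, 0.502], [-0.309, 0.537, -0.785, 0.204], [0.382, -0.686, -0.619, 1.059], [0.0, 0.0, 0.0, 1.0]]
[[ 3.08762886e-04 -9.56227302e-01 -2.92624764e-01  7.47482733e-02]
 [ 9.99999948e-01  2.68330083e-04  1.78311354e-04 -6.36505370e-04]
 [-9.19861576e-05 -2.92624804e-01  9.56227335e-01 -6.92432904e-02]
 [ 0.00000000e+00  0.00000000e+00  0.00000000e+00  1.00000000e+00]]
```

View pics/scene0.png

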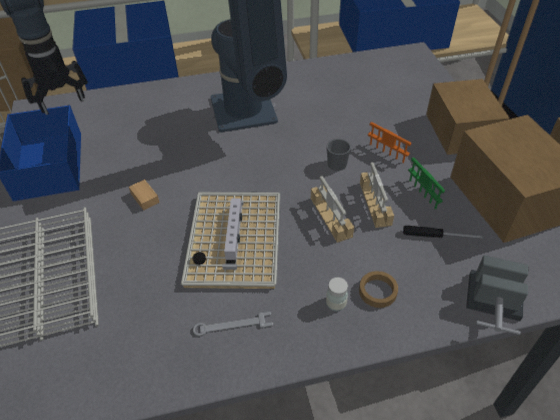

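View pics/side0.png

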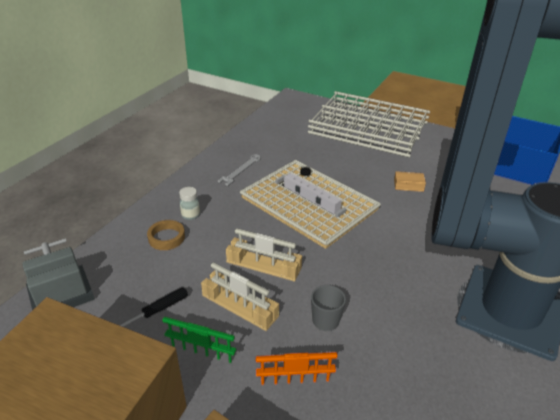

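Candidates for the six-pronged divider: white in stand A, scene (333,205) / side (263,247); white in stand B, scene (377,193) / side (240,290); green, scene (425,180); orange, scene (388,140). Green and orange are excluded by colour, so I'll crop A and B to compare them.

Run:
```python
import cv2,numpy as np,pickle
d=pickle.load(open("cams.pkl","rb"))
a=cv2.resize(d["side"]["img"][222:332,195:310],None,fx=5,fy=5,interpolation=cv2.INTER_CUBIC)[:,:575]
b=cv2.resize(d["scene"]["img"][160:245,305:400],None,fx=2.3,fy=2.3,interpolation=cv2.INTER_CUBIC)
o=np.zeros((550,800,3),np.uint8);o[:,:575]=a;o[:b.shape[0],578:578+b.shape[1]]=b
cv2.imwrite("pics/crop1.png",o)
```

```text
(no output)
```

View pics/crop1.png

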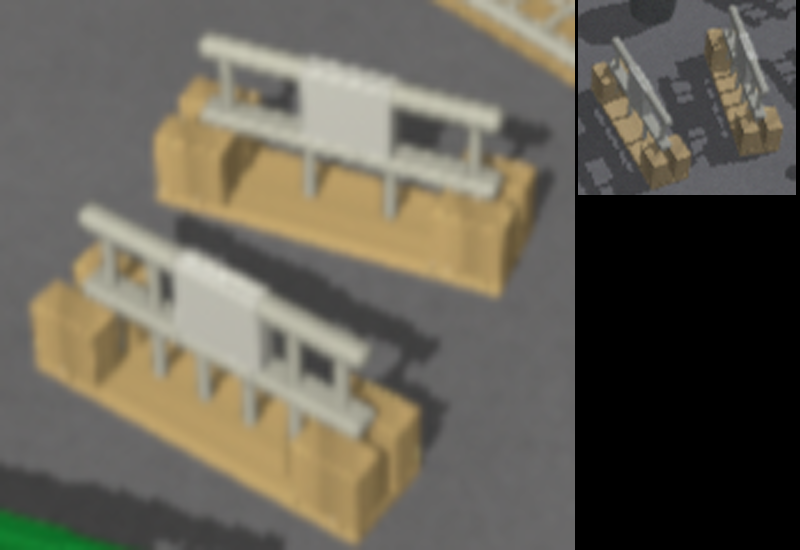

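Stand B (lower in the crop) has two uprights on each side of its tab and four prongs showing between its blocks, so with the two end prongs it is the six-pronged divider. Stand A has one upright per end and two visible prongs, so it's the spare. Next I'll get B's pose and the strip's rough pose.

```bash
cat > h.py <<'E'
import numpy as np,cv2,pickle
from scipy.spatial.transform import Rotation as R
def Kc(c): return np.array([[c["fx"],0,c["cx"]],[0,c["fy"],c["cy"]],[0,0,1]])
def cfw(c,s=None):
    if "hand_eye" not in c: return c["camera_from_world"]
    T=np.eye(4);T[:3,:3]=R.from_rotvec(s["eef_rot"]).as_matrix();T[:3,3]=s["position"]
    return np.linalg.inv(T@c["hand_eye"])
def ray(c,uv,z,s=None):
    M=np.linalg.inv(cfw(c,s)); d=M[:3,:3]@np.linalg.inv(Kc(c))@[uv[0],uv[1],1]; o=M[:3,3]
    return o+d*(z-o[2])/d[2]
def proj(c,p,s=None):
    q=Kc(c)@(cfw(c,s)@np.append(p,1))[:3]; return q[:2]/q[2]
def tri(c1,u1,c2,u2):
    X=cv2.triangulatePoints(Kc(c1)@cfw(c1)[:3],Kc(c2)@cfw(c2)[:3],np.array(u1,float)[:,None],np.array(u2,float)[:,None]); return X[:3,0]/X[3,0]
E
python3 - <<'E'
from h import *
np.set_printoptions(precision=4,suppress=True)
d=pickle.load(open("cams.pkl","rb")); S,D=d["scene"],d["side"]
e=[ray(D,u,.083) for u in((212.6,264.4),(267.4,292.4))]; print("side",e,np.mean(e,0),np.linalg.norm(e[0]-e[1]))
e=[ray(S,u,.083) for u in((373.3,164.3),(387.6,198.3))]; print("scene",e,np.mean(e,0),np.linalg.norm(e[0]-e[1]))
print("strip",[ray(S,u,.056) for u in((235,200),(233,262))])
print("strip side",[ray(D,u,.056) for u in((285,177),(342,209))])
print("spare",[ray(S,(305+x/2.3,160+y/2.3),.083) for x,y in((615-578,42),(670-578,145))])
E
```

```text
side [array([0.5724, 0.2701, 0.083 ]), array([0.4339, 0.2813, 0.083 ])] [0.5031 0.2757 0.083 ] 0.13892938666507343
scene [array([0.4354, 0.2842, 0.083 ]), array([0.5655, 0.2756, 0.083 ])] [0.5005 0.2799 0.083 ] 0.1303466516080355
strip [array([ 0.4497, -0.1024,  0.056 ]), array([ 0.649 , -0.1417,  0.056 ])]
strip side [array([ 0.6144, -0.1256,  0.056 ]), array([ 0.425 , -0.0723,  0.056 ])]
spare [array([0.453 , 0.1312, 0.083 ]), array([0.6189, 0.1442, 0.083 ])]
```

```bash
python3 -m inch '[{"travel":[0.0415,-0.0204,0],"twist":[0,0,0]},{"travel":[0.0415,-0.0204,0],"twist":[0,0,0]},{"travel":[0.0415,-0.0204,0],"twist":[0,0,0]},{"travel":[0.0415,-0.0204,0],"twist":[0,0,0]},{"travel":[0.0415,-0.0204,0],"twist":[0,0,0]},{"travel":[0.0415,-0.0204,0],"twist":[0,0,0]},{"travel":[0.0415,-0.0204,0],"twist":[0,0,0]},{"travel":[0.0415,-0.0204,0],"twist":[0,0,0]},{"travel":[0.0415,-0.0204,0],"twist":[0,0,0]},{"travel":[0.0415,-0.0204,0],"twist":[0,0,0]},{"travel":[0.0415,-0.0204,0],"twist":[0,0,0]}]' -1
python3 -m inch '[{"travel":[0,0,0],"twist":[0,0,-8.5]},{"travel":[0,0,0],"twist":[0,0,-8.5]},{"travel":[0,0,0],"twist":[0,0,-8.5]},{"travel":[0,0,0],"twist":[0,0,-8.5]},{"travel":[0,0,0],"twist":[0,0,-8.5]},{"travel":[0,0,0],"twist":[0,0,-8.5]},{"travel":[0,0,0],"twist":[0,0,-8.5]},{"travel":[0,0,0],"twist":[0,0,-8.5]},{"travel":[0,0,0],"twist":[0,0,-8.5]}]'
python3 -m inch '[{"travel":[0,0,0],"twist":[0,0,-8.5]},{"travel":[0,0,0],"twist":[0,0,-8.5]},{"travel":[0,0,0],"twist":[0,0,-8.5]},{"travel":[0,0,0],"twist":[0,0,-8.5]},{"travel":[0,0,0],"twist":[0,0,-8.5]},{"travel":[0,0,0],"twist":[0,0,-8.5]},{"travel":[0,0,0],"twist":[0,0,-8.5]},{"travel":[0,0,0],"twist":[0,0,-8.5]},{"travel":[0,0,0],"twist":[0,0,0]},{"travel":[0,0,0],"twist":[0,0,0]}]'
python3 - <<'E'
from h import *
from rig import manip,vision
s=manip.read_state();c=vision.capture("wrist");pickle.dump((s,c),open("w1.pkl","wb"));cv2.imwrite("pics/w1.png",c["img"])
M=R.from_rotvec(s["eef_rot"]).as_matrix();print(s["t"],s["position"],M,c["fx"],s["contact_force"])
E
```

```text
t: 1.25
position: [0.5362, -0.1087, 0.3036]
eef_rot: [3.085, 0.592, -0.001]
contact_force: [0.5, -0.3, -1.1]
opening: 0.0851
finger_force: 0.0
t: 2.15
position: [0.5351, -0.1104, 0.3033]
eef_rot: [-2.049, -2.38, 0.001]
contact_force: [-0.0, 0.4, 0.5]
opening: 0.0855
finger_force: 0.0
t: 3.15
position: [0.5352, -0.1104, 0.3036]
eef_rot: [-0.382, -3.118, -0.0]
contact_force: [-0.5, 0.1, -0.4]
opening: 0.0853
finger_force: 0.0
3.15 [ 0.53517173 -0.11044131  0.30355977] [[-9.70405494e-01  2.41480330e-01 -6.54434089e-04]
 [ 2.41480235e-01  9.70405713e-01  2.21555132e-04]
 [ 6.88567785e-04  5.69654197e-05 -9.99999761e-01]] 316.4208021260875 [-0.54404593  0.05377679 -0.36846088]
```

View pics/w1.png

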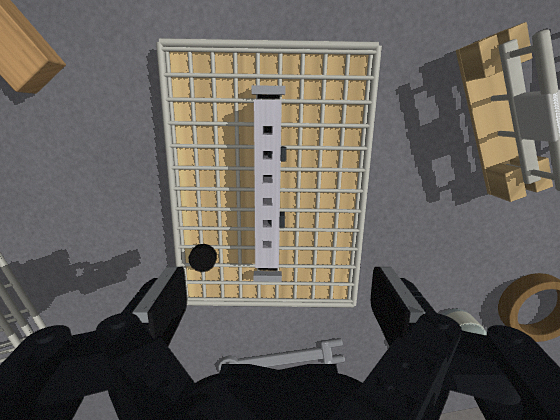

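The wrist view shows the shelf with the strip from about (267,95) to (267,268), six dark slots down its middle between (267,130) and (267,244), and the spring catches at (283,154) and (282,219). The foot is at (203,258). I'll locate the slots now.

Run:
```python
from h import *
np.set_printoptions(precision=4,suppress=True)
s,c=pickle.load(open("w1.pkl","rb"))
g=cv2.cvtColor(c["img"],cv2.COLOR_BGR2GRAY)
roi=g[115:258,257:277]
k=(roi<110).astype(np.uint8); n,l,st,ce=cv2.connectedComponentsWithStats(k)
P=[]
for i in range(1,n):
    if st[i,4]>20:
        x,y,w,h,a=st[i]; uv=ce[i]+[257,115]; p=ray(c,uv,.056,s); P.append(p); print(st[i],uv,p)
P=np.array(P);m=P.mean(0);v=np.linalg.svd(P-m)[2][0];v*=np.sign(v[0]);print("centre",m,"head",np.degrees(np.arctan2(v[1],v[0])),(P-m)@v)
# panel outline corners -> heading and centre (z .022)
C=[ray(c,u,.022,s) for u in((160,42),(380,44),(357,304),(178,298))];print(C,np.mean(C,0))
```

```text
[ 6 11 10  9 79] [267.2532 129.7342] [ 0.4735 -0.1056  0.056 ]
[ 6 36 10  8 73] [267.274  154.3014] [ 0.4963 -0.1115  0.056 ]
[ 6 60  9  8 67] [267.1493 178.2388] [ 0.5196 -0.1177  0.056 ]
[ 6 83  9  7 61] [267.082  200.9016] [ 0.5426 -0.1237  0.056 ]
[  6 105   9   7  58] [267.0345 222.7759] [ 0.5658 -0.1298  0.056 ]
[  6 126   8   7  44] [266.5455 243.3409] [ 0.5884 -0.1362  0.056 ]
centre [ 0.531  -0.1208  0.056 ] head -14.860029530490236 [-0.0595 -0.0359 -0.0118  0.012   0.0359  0.0594]
[array([ 0.3668, -0.1896,  0.022 ]), array([0.4214, 0.023 , 0.022 ]), array([ 0.7101, -0.0503,  0.022 ]), array([ 0.647 , -0.2684,  0.022 ])] [ 0.5363 -0.1213  0.022 ]
```

```bash
python3 -m inch '[{"travel":[0.0157,0.046,0],"twist":[0,0,0]},{"travel":[0.0157,0.046,0],"twist":[0,0,0]},{"travel":[0.0157,0.046,0],"twist":[0,0,0]},{"travel":[0.0157,0.046,0],"twist":[0,0,0]},{"travel":[0.0157,0.046,0],"twist":[0,0,0]},{"travel":[0.0157,0.046,0],"twist":[0,0,0]},{"travel":[0.0157,0.046,0],"twist":[0,0,0]},{"travel":[0.0157,0.046,0],"twist":[0,0,0]},{"travel":[0,0,0],"twist":[0,0,-4.7]},{"travel":[0,0,0],"twist":[0,0,-4.7]},{"travel":[0,0,0],"twist":[0,0,0]},{"travel":[0,0,0],"twist":[0,0,0]}]'
python3 - <<'E'
from h import *
from rig import manip,vision
s=manip.read_state();c=vision.capture("wrist");pickle.dump((s,c),open("w2.pkl","wb"));cv2.imwrite("pics/w2.png",c["img"])
E
```

```text
t: 4.4
position: [0.5011, 0.2768, 0.3038]
eef_rot: [-0.125, -3.139, 0.0]
contact_force: [-0.2, -0.5, -0.5]
opening: 0.0852
finger_force: 0.0
```

View pics/w2.png

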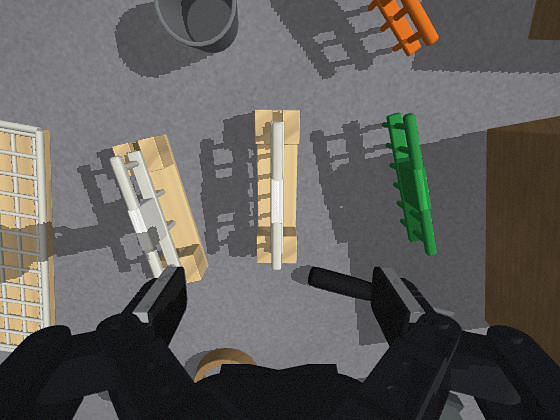

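The wrist view shows the six-pronged divider end-on from above, with its top bar from (277,122) to (277,268) and its tab around (277,200). The spare is to the left at (148,215), and the screwdriver handle is at (335,280).

Run:
```python
from h import *
np.set_printoptions(precision=4,suppress=True)
s,c=pickle.load(open("w2.pkl","rb"))
hsv=cv2.cvtColor(c["img"],cv2.COLOR_BGR2HSV)
k=np.zeros(hsv.shape[:2],np.uint8)
k[105:285,262:295]=((hsv[...,2]>170)&(hsv[...,1]<45))[105:285,262:295]
n,l,st,ce=cv2.connectedComponentsWithStats(k);i=1+np.argmax(st[1:,4]);print(st[i],ce[i])
ys,xs=np.where(l==i)
for y in range(st[i,1],st[i,1]+st[i,3],8): r=xs[ys==y]; print(y,r.min(),r.max(),end=' | ')
print()
w=[(y,xs[ys==y].mean()) for y in np.unique(ys)]
w=np.array(w); top,bot=w[0,0]-.5,w[-1,0]+.5
f=np.polyfit(w[4:-4,0],w[4:-4,1],1)
A=ray(c,(np.polyval(f,top),top),.085,s);B=ray(c,(np.polyval(f,bot),bot),.083,s)
m=(A+B)/2;v=B-A;print(A,B,m,np.linalg.norm(v),"head",np.degrees(np.arctan2(v[1],v[0])))
M=R.from_rotvec(s["eef_rot"]).as_matrix();print(s["position"],"tool head",np.degrees(np.arctan2(M[1,0],M[0,0])),"delta tool",M.T@(m-s["position"]))
```

```text
[ 271  122   13  148 1453] [277.7412 193.0688]
122 279 283 | 130 274 283 | 138 274 283 | 146 274 283 | 154 274 283 | 162 274 283 | 170 274 283 | 178 274 282 | 186 272 283 | 194 272 282 | 202 272 282 | 210 272 282 | 218 272 282 | 226 274 282 | 234 274 282 | 242 273 282 | 250 273 282 | 258 274 280 | 266 274 280 | 
[0.4323 0.283  0.085 ] [0.5763 0.27   0.083 ] [0.5043 0.2765 0.084 ] 0.14460022317390236 head -5.153536743941079
[0.5011 0.2768 0.3038] tool head 175.44089212988686 delta tool [-0.0033 -0.      0.2198]
```

```bash
python3 -m inch '[{"travel":[-0.003,0,0.03],"twist":[0,0,0.6]},{"travel":[0,0,0.03],"twist":[0,0,0]},{"travel":[0,0,0.03],"twist":[0,0,0]},{"travel":[0,0,0.03],"twist":[0,0,0]},{"travel":[0,0,0.03],"twist":[0,0,0]},{"travel":[0,0,0.02],"twist":[0,0,0]},{"travel":[0,0,0.009],"twist":[0,0,0]},{"travel":[0,0,0],"twist":[0,0,0]},{"travel":[0,0,0],"twist":[0,0,0]}]' 0 20
python3 -m inch '[{"travel":[0,0,0],"twist":[0,0,0]},{"travel":[0,0,0],"twist":[0,0,0]},{"travel":[0,0,0],"twist":[0,0,0]},{"travel":[0,0,0],"twist":[0,0,0]},{"travel":[0,0,0],"twist":[0,0,0]},{"travel":[0,0,0],"twist":[0,0,0]}]' 1 50
```

```text
t: 5.35
position: [0.5048, 0.2766, 0.1261]
eef_rot: [0.138, 3.137, 0.001]
contact_force: [0.6, -0.2, -0.1]
opening: 0.0431
finger_force: 0.0
t: 5.95
position: [0.5051, 0.2766, 0.1267]
eef_rot: [0.137, 3.136, 0.0]
contact_force: [-0.8, -1.5, 6.1]
opening: 0.0113
finger_force: 50.9
```

```bash
python3 -m inch '[{"travel":[0,0,-0.005],"twist":[0,0,0]},{"travel":[0,0,-0.01],"twist":[0,0,0]},{"travel":[0,0,-0.02],"twist":[0,0,0]},{"travel":[0,0,-0.03],"twist":[0,0,0]},{"travel":[0,0,-0.03],"twist":[0,0,0]},{"travel":[0,0,-0.025],"twist":[0,0,0]},{"travel":[0,0,0],"twist":[0,0,0]},{"travel":[0,0,0],"twist":[0,0,0]},{"travel":[0,0,0],"twist":[0,0,0]}]'
python3 - <<'E'
from h import *
from rig import manip,vision
s=manip.read_state();c=vision.capture("wrist");pickle.dump((s,c),open("w3.pkl","wb"));cv2.imwrite("pics/w3.png",c["img"])
print(s["moment"])
E
```

```text
t: 6.85
position: [0.5032, 0.2764, 0.2426]
eef_rot: [-0.137, -3.135, 0.002]
contact_force: [-0.6, -0.0, -1.8]
opening: 0.0113
finger_force: 49.9
[ 0.01011459  0.00339827 -0.04598634]
```

View pics/w3.png

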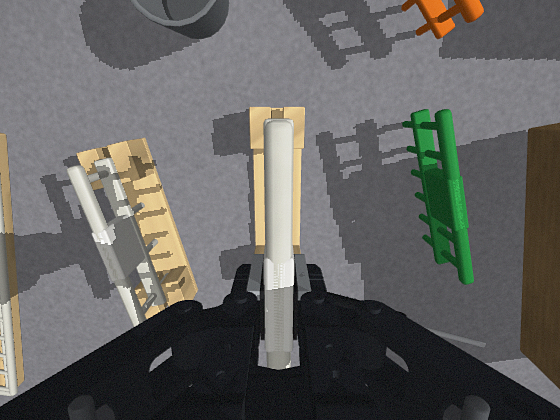

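The divider is held upright. Its top bar runs from (280,119) down between the fingers to about (278,370), and the stand stayed put. I'll measure how it sits in the tool.

Run:
```python
from h import *
np.set_printoptions(precision=4,suppress=True)
s,c=pickle.load(open("w3.pkl","rb"))
H=c["hand_eye"]
def tr(uv,z):
    d=H[:3,:3]@np.linalg.inv(Kc(c))@[uv[0],uv[1],1]; o=H[:3,3]; return o+d*(z-o[2])/d[2]
hsv=cv2.cvtColor(c["img"],cv2.COLOR_BGR2HSV)
k=((hsv[...,2]>120)&(hsv[...,1]<45)).astype(np.uint8); k[:,:258]=0;k[:,302:]=0;k[:105]=0
for y in list(range(112,130,2))+list(range(140,390,10))+[362,364,366,368,372]:
    r=np.where(k[y])[0]
    if len(r): print(y,r.min(),r.max(),end=' | ')
print()
for z in(.0365,.0385,.0405): print(z,tr((279.5,118.5),z),tr((278.5,369),z),tr((279.5,200),z))
```

```text
118 274 274 | 120 265 292 | 122 265 292 | 124 264 293 | 126 266 293 | 128 266 293 | 140 266 292 | 150 266 292 | 160 267 301 | 170 264 301 | 180 264 301 | 190 267 301 | 200 267 301 | 210 267 301 | 220 267 301 | 230 267 301 | 240 265 301 | 250 267 301 | 260 264 293 | 270 264 293 | 280 264 293 | 290 265 292 | 300 265 292 | 310 265 292 | 320 265 292 | 330 266 291 | 340 260 297 | 350 259 298 | 360 259 298 | 362 259 298 | 364 258 299 | 366 264 293 | 368 272 286 | 
0.0365 [0.0734 0.001  0.0365] [-0.0256  0.0008  0.0365] [0.0464 0.0011 0.0365]
0.0385 [0.0734 0.001  0.0385] [-0.0275  0.0008  0.0385] [0.0458 0.0011 0.0385]
0.0405 [0.0733 0.001  0.0405] [-0.0294  0.0008  0.0405] [0.0453 0.0011 0.0405]
```

```bash
python3 -m inch '[{"travel":[-0.0063,-0.0394,0],"twist":[0,0,0]},{"travel":[-0.0063,-0.0394,0],"twist":[0,0,0]},{"travel":[-0.0063,-0.0394,0],"twist":[0,0,0]},{"travel":[-0.0063,-0.0394,0],"twist":[0,0,0]},{"travel":[-0.0063,-0.0394,0],"twist":[0,0,0]},{"travel":[-0.0063,-0.0394,0],"twist":[0,0,0]},{"travel":[-0.0063,-0.0394,0],"twist":[0,0,0]},{"travel":[-0.0063,-0.0394,0],"twist":[0,0,0]},{"travel":[-0.0063,-0.0394,0],"twist":[0,0,0]},{"travel":[-0.0063,-0.0394,0],"twist":[0,0,0]},{"travel":[0,0,0],"twist":[0,0,4.9]},{"travel":[0,0,0],"twist":[0,0,4.9]}]'
python3 -m inch '[{"travel":[0,0,0.02],"twist":[0,0,0]},{"travel":[0,0,0.02],"twist":[0,0,0]},{"travel":[0,0,0.013],"twist":[0,0,0]},{"travel":[0,0,0],"twist":[0,0,0]},{"travel":[0,0,0],"twist":[0,0,0]},{"travel":[0,0,0],"twist":[0,0,0]},{"travel":[0,0,0],"twist":[0,0,0]}]'
cat > st.py <<'E'
from h import *
from rig import manip
import sys
np.set_printoptions(precision=4,suppress=True)
s=manip.read_state();M=R.from_rotvec(s["eef_rot"]).as_matrix()
print(s["t"],"pos",s["position"],"tool head",np.degrees(np.arctan2(M[1,0],M[0,0])),"tilt",M[:,2],"F tool",M.T@s["contact_force"],"mom tool",M.T@s["moment"])
t=np.array([.5318,-.1215,0]);print("to target, tool",(M.T@(t-s["position"]))[:2])
E
python3 st.py
```

```text
t: 8.1
position: [0.5315, -0.1227, 0.2425]
eef_rot: [-0.414, -3.11, -0.002]
contact_force: [-0.3, -0.1, -1.9]
opening: 0.0108
finger_force: 50.1
t: 8.8
position: [0.5332, -0.1216, 0.1933]
eef_rot: [0.404, 3.113, -0.001]
contact_force: [0.1, 1.0, -1.2]
opening: 0.0116
finger_force: 50.1
8.8 pos [ 0.5332 -0.1216  0.1933] tool head 165.21120287216394 tilt [ 0.0023 -0.0008 -1.    ] F tool [0.1326 1.0112 1.2349] mom tool [ 0.0097 -0.0341  0.0073]
to target, tool [ 0.0018 -0.0003]
```

```bash
python3 -m inch '[{"travel":[0.0015,0,0],"twist":[0,0,0]},{"travel":[0,0,0],"twist":[0,0,0]},{"travel":[0,0,0],"twist":[0,0,0]}]'; python3 st.py
python3 - <<'E'
from h import *
from rig import manip,vision
s=manip.read_state();d={n:vision.capture(n) for n in("scene","side","wrist")};pickle.dump((s,d),open("w4.pkl","wb"))
for i in range(3): print(manip.read_state()["position"])
a=cv2.resize(d["side"]["img"][130:250,235:395],None,fx=3.75,fy=3.75,interpolation=cv2.INTER_CUBIC)[:, :500]
a=cv2.resize(d["side"]["img"][140:230,270:360],None,fx=4.4,fy=4.4,interpolation=cv2.INTER_CUBIC)
b=cv2.resize(d["scene"]["img"][180:280,190:280],(396,440),interpolation=cv2.INTER_CUBIC)
o=np.zeros((440,800,3),np.uint8);o[:a.shape[0],:396]=a;o[:,400:796]=b
cv2.imwrite("pics/c4.png",o);cv2.imwrite("pics/w4.png",d["wrist"]["img"])
E
```

```text
t: 9.1
position: [0.5312, -0.121, 0.1923]
eef_rot: [0.404, 3.115, -0.0]
contact_force: [-0.0, 0.1, -1.9]
opening: 0.0112
finger_force: 50.1
9.1 pos [ 0.5312 -0.121   0.1923] tool head 165.20523123716947 tilt [ 0.0006 -0.0002 -1.    ] F tool [0.0299 0.0849 1.8941] mom tool [-0.0204  0.0144  0.0272]
to target, tool [-0.0006 -0.0003]
[ 0.53106502 -0.12098215  0.19197695]
[ 0.53106502 -0.12098215  0.19197695]
[ 0.53106502 -0.12098215  0.19197695]
```

View pics/c4.png

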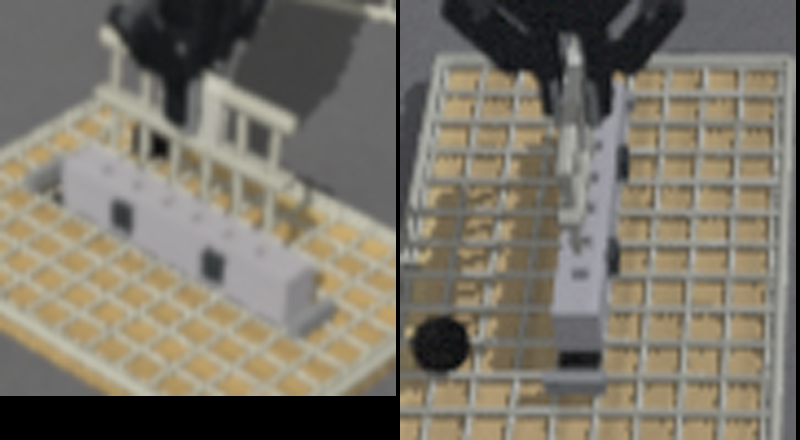

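The crops show the divider over the strip with its prong tips just above the top face. In the scene view the end prong tip is near crop (575,248), and in the side view near crop (268,232). I'll check these numerically.

```bash
python3 - <<'E'
from h import *
np.set_printoptions(precision=2,suppress=True)
s,d=pickle.load(open("w4.pkl","rb"))
m=np.array([.531,-.1208,0]);v=np.array([np.cos(np.radians(-14.86)),np.sin(np.radians(-14.86)),0])
for n in("scene","side"):
    c=d[n];print(n)
    for nm,x,z in(("tip+60",.06,.0735),("tip-60",-.06,.0735),("bar+72",.072,.1095),("bar-72",-.072,.1095),("slot60",.06,.056),("slot36",.036,.056),("slot-60",-.06,.056),("strip+88",.088,.056)):
        print(nm,proj(c,m+v*x+[0,0,z]),end='; ')
    print()
E
python3 - <<'E'
from h import *
s,d=pickle.load(open("w4.pkl","rb"))
a=cv2.resize(d["side"]["img"][155:215,280:350],None,fx=8,fy=8,interpolation=cv2.INTER_NEAREST)
b=cv2.resize(d["scene"]["img"][195:265,215:245],None,fx=8,fy=8,interpolation=cv2.INTER_NEAREST)
o=np.zeros((560,800,3),np.uint8);o[:480,:560]=a;o[:,560:800]=b
cv2.imwrite("pics/c5.png",o)
E
```

```text
scene
tip+60 [230.46 237.89]; tip-60 [234.82 201.88]; bar+72 [228.61 232.12]; bar-72 [234.06 188.72]; slot60 [231.1  242.44]; slot36 [232.   234.89]; slot-60 [235.38 206.5 ]; strip+88 [230.02 251.48]; 
side
tip+60 [295.41 172.31]; tip-60 [330.35 190.83]; bar+72 [292.5  159.12]; bar-72 [335.22 181.03]; slot60 [295.19 177.74]; slot36 [301.85 181.33]; slot-60 [329.83 196.39]; strip+88 [287.59 173.65];
```

View pics/c5.png

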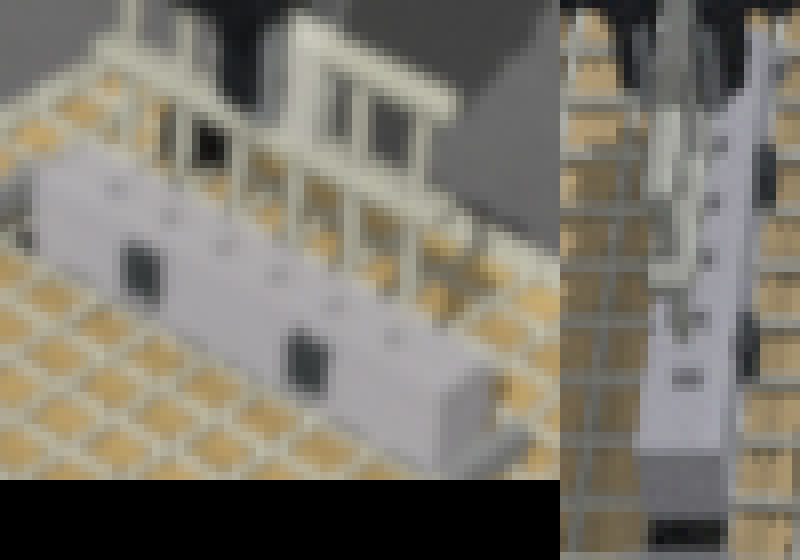

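Slots and tips project within about a pixel of where they should be, perhaps 1 mm short along x. I'll nudge that and lower gently.

```bash
python3 -m inch '[{"travel":[-0.0008,0,0.006],"twist":[0,0,0]},{"travel":[0,0,0.005],"twist":[0,0,0]},{"travel":[0,0,0.003],"twist":[0,0,0]},{"travel":[0,0,0],"twist":[0,0,0]},{"travel":[0,0,0],"twist":[0,0,0]}]'; python3 st.py
python3 -m inch '[{"travel":[0,0,0.001],"twist":[0,0,0]},{"travel":[0,0,0.001],"twist":[0,0,0]},{"travel":[0,0,0.001],"twist":[0,0,0]},{"travel":[0,0,0],"twist":[0,0,0]}]'; python3 st.py
```

```text
t: 9.75
position: [0.5317, -0.1211, 0.1776]
eef_rot: [-0.404, -3.115, -0.0]
contact_force: [0.2, -0.3, -1.5]
opening: 0.0114
finger_force: 50.1
9.75 pos [ 0.5317 -0.1211  0.1776] tool head 165.2044175568971 tilt [-0.0006  0.0002 -1.    ] F tool [-0.2715 -0.2015  1.5035] mom tool [ 0.0093 -0.0357  0.0186]
to target, tool [-0.0003 -0.0004]
t: 10.15
position: [0.5318, -0.1212, 0.1748]
eef_rot: [-0.405, -3.115, 0.0]
contact_force: [0.3, -0.4, -1.1]
opening: 0.0115
finger_force: 50.1
10.15 pos [ 0.5318 -0.1212  0.1748] tool head 165.2030654997653 tilt [-0.0002  0.     -1.    ] F tool [-0.4154 -0.2841  1.1069] mom tool [-0.0025  0.038   0.021 ]
to target, tool [-0.0001 -0.0003]
```

```bash
python3 -m inch '[{"travel":[0,0,0.001],"twist":[0,0,0]},{"travel":[0,0,0.001],"twist":[0,0,0]},{"travel":[0,0,0],"twist":[0,0,0]}]'; python3 st.py
```

```text
t: 10.45
position: [0.5318, -0.1212, 0.1727]
eef_rot: [-0.405, -3.115, -0.0]
contact_force: [0.6, -0.3, -2.4]
opening: 0.0116
finger_force: 50.1
10.45 pos [ 0.5318 -0.1212  0.1727] tool head 165.2009739771031 tilt [-0.0003  0.0001 -1.    ] F tool [-0.6078 -0.1412  2.3748] mom tool [ 0.0005  0.0596 -0.0011]
to target, tool [-0.0002 -0.0003]
```

```bash
for i in 1; do python3 -m inch '[{"travel":[0,0,0.001],"twist":[0,0,0]},{"travel":[0,0,0.001],"twist":[0,0,0]},{"travel":[0,0,0],"twist":[0,0,0]}]'; done; python3 st.py
```

```text
t: 10.75
position: [0.5318, -0.1212, 0.1707]
eef_rot: [-0.405, -3.115, -0.0]
contact_force: [0.5, 0.3, -1.6]
opening: 0.0115
finger_force: 50.1
10.75 pos [ 0.5318 -0.1212  0.1707] tool head 165.20133056519302 tilt [-0.0002  0.0001 -1.    ] F tool [-0.4423  0.393   1.5566] mom tool [-0.0533 -0.0231 -0.0161]
to target, tool [-0.0002 -0.0003]
```

```bash
python3 -m inch '[{"travel":[0,0,0.001],"twist":[0,0,0]},{"travel":[0,0,0.001],"twist":[0,0,0]},{"travel":[0,0,0],"twist":[0,0,0]}]'; python3 st.py
```

```text
t: 11.05
position: [0.5318, -0.1212, 0.1687]
eef_rot: [-0.405, -3.115, 0.0]
contact_force: [-0.4, -0.6, -2.3]
opening: 0.0115
finger_force: 50.1
11.05 pos [ 0.5318 -0.1212  0.1687] tool head 165.20049777204764 tilt [-0.0003  0.     -1.    ] F tool [ 0.1969 -0.6628  2.3303] mom tool [ 0.0243 -0.0265  0.0141]
to target, tool [-0.0002 -0.0003]
```

No contact 6 mm below where the tips should meet the top face, so the prongs are entering the slots. I'll continue in small steps.

```bash
python3 -m inch '[{"travel":[0,0,0.001],"twist":[0,0,0]},{"travel":[0,0,0.001],"twist":[0,0,0]},{"travel":[0,0,0.001],"twist":[0,0,0]},{"travel":[0,0,0],"twist":[0,0,0]}]'; python3 st.py
```

```text
t: 11.45
position: [0.5319, -0.1216, 0.1661]
eef_rot: [0.405, 3.115, -0.002]
contact_force: [0.5, -1.7, -1.4]
opening: 0.0114
finger_force: 50.2
11.45 pos [ 0.5319 -0.1216  0.1661] tool head 165.18634976578733 tilt [ 0.0002 -0.0011 -1.    ] F tool [-0.951  -1.4692  1.4487] mom tool [ 0.3543 -0.0049  0.0021]
to target, tool [0.0002 0.0002]
```

```bash
python3 -m inch '[{"travel":[0,0,0.001],"twist":[0,0,0]},{"travel":[0,0,0.001],"twist":[0,0,0]},{"travel":[0,0,0],"twist":[0,0,0]}]'; python3 st.py
```

```text
t: 11.75
position: [0.532, -0.1218, 0.1643]
eef_rot: [0.405, 3.115, -0.003]
contact_force: [-0.6, -4.1, 0.9]
opening: 0.0113
finger_force: 50.4
11.75 pos [ 0.532  -0.1218  0.1643] tool head 165.18078505407996 tilt [ 0.0005 -0.0017 -1.    ] F tool [-0.4742 -4.1386 -0.9423] mom tool [ 0.8443 -0.0297  0.0319]
to target, tool [0.0004 0.0005]
```

The spring ramps are now pushing toward −y, as expected.

```bash
python3 -m inch '[{"travel":[0,0,0.001],"twist":[0,0,0]},{"travel":[0,0,0.001],"twist":[0,0,0]},{"travel":[0,0,0.001],"twist":[0,0,0]},{"travel":[0,0,0],"twist":[0,0,0]}]'; python3 st.py
```

```text
t: 12.15
position: [0.5321, -0.1223, 0.1617]
eef_rot: [0.405, 3.114, -0.005]
contact_force: [-1.4, -6.3, 4.2]
opening: 0.0115
finger_force: 50.7
12.15 pos [ 0.5321 -0.1223  0.1617] tool head 165.17027024216898 tilt [ 0.001 -0.003 -1.   ] F tool [-0.2337 -6.4897 -4.197 ] mom tool [ 1.4811  0.0264 -0.0279]
to target, tool [0.0008 0.0011]
```

```bash
python3 -m inch '[{"travel":[0,0,0.001],"twist":[0,0,0]},{"travel":[0,0,0.001],"twist":[0,0,0]},{"travel":[0,0,0],"twist":[0,0,0]}]'; python3 st.py
```

```text
t: 12.45
position: [0.5322, -0.1227, 0.16]
eef_rot: [0.405, 3.114, -0.006]
contact_force: [-1.8, -5.9, 5.0]
opening: 0.0111
finger_force: 50.8
12.45 pos [ 0.5322 -0.1227  0.16  ] tool head 165.16278293781593 tilt [ 0.0013 -0.0041 -1.    ] F tool [ 0.212  -6.2152 -5.0265] mom tool [ 1.761  -0.0253 -0.061 ]
to target, tool [0.0011 0.0016]
```

```bash
python3 -m inch '[{"travel":[0,0,0.0015],"twist":[0,0,0]},{"travel":[0,0,0.0015],"twist":[0,0,0]},{"travel":[0,0,0],"twist":[0,0,0]}]'; python3 st.py
```

```text
t: 12.75
position: [0.5325, -0.1228, 0.1561]
eef_rot: [0.405, 3.113, -0.006]
contact_force: [0.9, -7.8, -0.5]
opening: 0.0114
finger_force: 50.1
12.75 pos [ 0.5325 -0.1228  0.1561] tool head 165.1581906013468 tilt [ 0.0016 -0.0043 -1.    ] F tool [-2.8849 -7.3118  0.5673] mom tool [ 1.7712 -0.6541 -0.0303]
to target, tool [0.0014 0.0017]
```

```bash
python3 -m inch '[{"travel":[0,0,0.0015],"twist":[0,0,0]},{"travel":[0,0,0.0015],"twist":[0,0,0]},{"travel":[0,0,0],"twist":[0,0,0]}]'; python3 st.py
```

```text
t: 13.05
position: [0.5323, -0.1229, 0.1534]
eef_rot: [0.406, 3.113, -0.006]
contact_force: [-0.4, -6.9, 1.7]
opening: 0.0115
finger_force: 50.6
13.05 pos [ 0.5323 -0.1229  0.1534] tool head 165.15080802025645 tilt [ 0.0012 -0.0043 -1.    ] F tool [-1.348  -6.7595 -1.6308] mom tool [ 1.7131 -0.2358  0.0538]
to target, tool [0.0012 0.0018]
```

```bash
python3 -m inch '[{"travel":[0,0,0.0015],"twist":[0,0,0]},{"travel":[0,0,0.0015],"twist":[0,0,0]},{"travel":[0,0,0],"twist":[0,0,0]}]'; python3 st.py
```

```text
t: 13.35
position: [0.5322, -0.1228, 0.1504]
eef_rot: [0.406, 3.114, -0.006]
contact_force: [-0.6, -6.4, 2.0]
opening: 0.0117
finger_force: 50.7
13.35 pos [ 0.5322 -0.1228  0.1504] tool head 165.1534164540349 tilt [ 0.0009 -0.0042 -1.    ] F tool [-1.0899 -6.3168 -2.0112] mom tool [ 1.7792 -0.224  -0.0162]
to target, tool [0.001  0.0017]
```

Past the catch ramps now. I'll go on to the seat.

```bash
python3 -m inch '[{"travel":[0,0,0.0015],"twist":[0,0,0]},{"travel":[0,0,0.0015],"twist":[0,0,0]},{"travel":[0,0,0.001],"twist":[0,0,0]},{"travel":[0,0,0],"twist":[0,0,0]}]'; python3 st.py
```

```text
t: 13.75
position: [0.5322, -0.1228, 0.1465]
eef_rot: [0.406, 3.114, -0.006]
contact_force: [-1.0, -6.9, 2.2]
opening: 0.0114
finger_force: 50.7
13.75 pos [ 0.5322 -0.1228  0.1465] tool head 165.15203055383736 tilt [ 0.0008 -0.0042 -1.    ] F tool [-0.7961 -6.9084 -2.1986] mom tool [ 1.7841 -0.1565 -0.0021]
to target, tool [0.001  0.0017]
```

```bash
python3 -m inch '[{"travel":[0,0,0.001],"twist":[0,0,0]},{"travel":[0,0,0.001],"twist":[0,0,0]},{"travel":[0,0,0],"twist":[0,0,0]}]'; python3 st.py
```

```text
t: 14.05
position: [0.5321, -0.1228, 0.1445]
eef_rot: [0.406, 3.114, -0.006]
contact_force: [-1.6, -7.4, 2.8]
opening: 0.0114
finger_force: 50.7
14.05 pos [ 0.5321 -0.1228  0.1445] tool head 165.1484992611463 tilt [ 0.0008 -0.0042 -1.    ] F tool [-0.3209 -7.5321 -2.771 ] mom tool [ 1.6914 -0.1454 -0.0753]
to target, tool [0.0009 0.0018]
```

```bash
python3 -m inch '[{"travel":[0,0,0.001],"twist":[0,0,0]},{"travel":[0,0,0],"twist":[0,0,0]}]'; python3 st.py
```

```text
t: 14.25
position: [0.5322, -0.1228, 0.1435]
eef_rot: [0.406, 3.114, -0.006]
contact_force: [-1.9, -6.6, 1.9]
opening: 0.0113
finger_force: 50.7
14.25 pos [ 0.5322 -0.1228  0.1435] tool head 165.15213195839857 tilt [ 0.0008 -0.0042 -1.    ] F tool [ 0.1174 -6.8248 -1.8447] mom tool [ 1.6554 -0.1167  0.0588]
to target, tool [0.0009 0.0017]
```

```bash
python3 -m inch '[{"travel":[0,0,0.001],"twist":[0,0,0]},{"travel":[0,0,0],"twist":[0,0,0]}]'; python3 -m inch '[{"travel":[0,0,0.001],"twist":[0,0,0]},{"travel":[0,0,0],"twist":[0,0,0]}]'; python3 st.py
```

```text
t: 14.45
position: [0.5322, -0.1229, 0.1425]
eef_rot: [0.406, 3.114, -0.006]
contact_force: [-0.7, -7.2, 3.2]
opening: 0.0115
finger_force: 50.7
t: 14.65
position: [0.5322, -0.1229, 0.1421]
eef_rot: [0.406, 3.114, -0.007]
contact_force: [-2.0, -6.2, 5.4]
opening: 0.0113
finger_force: 51.1
14.65 pos [ 0.5322 -0.1229  0.1421] tool head 165.14860990967563 tilt [ 0.001  -0.0043 -1.    ] F tool [ 0.3226 -6.4769 -5.3834] mom tool [ 1.7109  0.0812 -0.0124]
to target, tool [0.001  0.0018]
```

```bash
python3 -m inch '[{"travel":[0,0,0.001],"twist":[0,0,0]},{"travel":[0,0,0],"twist":[0,0,0]}]';  python3 st.py
```

```text
t: 14.85
position: [0.5322, -0.1229, 0.1417]
eef_rot: [0.406, 3.113, -0.007]
contact_force: [-3.0, -5.5, 7.3]
opening: 0.0113
finger_force: 51.6
14.85 pos [ 0.5322 -0.1229  0.1417] tool head 165.14848746178967 tilt [ 0.0012 -0.0045 -1.    ] F tool [ 1.4729 -6.111  -7.2477] mom tool [ 1.6546  0.3613 -0.0144]
to target, tool [0.001  0.0018]
```

Crossbar contact came at the expected height. I'll firm up to about 18 N.

```bash
python3 -m inch '[{"travel":[0,0,0.001],"twist":[0,0,0]},{"travel":[0,0,0.001],"twist":[0,0,0]},{"travel":[0,0,0],"twist":[0,0,0]}]';  python3 st.py
```

```text
t: 15.15
position: [0.5322, -0.1229, 0.1412]
eef_rot: [0.406, 3.113, -0.007]
contact_force: [-5.6, -5.1, 13.4]
opening: 0.0113
finger_force: 52.4
15.15 pos [ 0.5322 -0.1229  0.1412] tool head 165.15029496000506 tilt [ 0.0018 -0.0047 -1.    ] F tool [  4.07    -6.3828 -13.3399] mom tool [1.6381 0.9236 0.0703]
to target, tool [0.0011 0.0018]
```

```bash
python3 -m inch '[{"travel":[0,0,0.001],"twist":[0,0,0]},{"travel":[0,0,0.001],"twist":[0,0,0]},{"travel":[0,0,0],"twist":[0,0,0]}]';  python3 st.py
```

```text
t: 15.45
position: [0.5322, -0.1228, 0.1406]
eef_rot: [0.406, 3.112, -0.007]
contact_force: [-7.5, -4.8, 19.3]
opening: 0.0114
finger_force: 53.2
15.45 pos [ 0.5322 -0.1228  0.1406] tool head 165.15262575102813 tilt [ 0.0023 -0.005  -1.    ] F tool [  5.9618  -6.6533 -19.3157] mom tool [ 1.6568  1.4214 -0.0441]
to target, tool [0.0012 0.0018]
```

Firmly seated at 19 N. I'll relax the push, open the gripper and retreat upward.

```bash
python3 -m inch '[{"travel":[0,0,-0.002],"twist":[0,0,0]},{"travel":[0,0,-0.002],"twist":[0,0,0]},{"travel":[0,0,0],"twist":[0,0,0]}]'; python3 -m inch '[{"travel":[0,0,0],"twist":[0,0,0]},{"travel":[0,0,0],"twist":[0,0,0]},{"travel":[0,0,0],"twist":[0,0,0]},{"travel":[0,0,0],"twist":[0,0,0]},{"travel":[0,0,0],"twist":[0,0,0]}]' 0; python3 st.py
```

```text
t: 15.75
position: [0.5322, -0.1229, 0.1417]
eef_rot: [0.406, 3.113, -0.007]
contact_force: [-3.8, -6.6, 7.1]
opening: 0.0118
finger_force: 51.2
t: 16.25
position: [0.5317, -0.1207, 0.1394]
eef_rot: [-0.404, -3.115, -0.001]
contact_force: [-0.0, -0.2, -0.7]
opening: 0.0425
finger_force: 0.0
16.25 pos [ 0.5317 -0.1207  0.1394] tool head 165.23083368196757 tilt [-0.0007  0.001  -1.    ] F tool [-0.0368 -0.1528  0.7187] mom tool [-0.02    0.0152 -0.0169]
to target, tool [-0.0005 -0.0009]
```

```bash
python3 -m inch '[{"travel":[0,0,-0.01],"twist":[0,0,0]},{"travel":[0,0,-0.02],"twist":[0,0,0]},{"travel":[0,0,-0.03],"twist":[0,0,0]},{"travel":[0,0,-0.03],"twist":[0,0,0]},{"travel":[0,0,-0.03],"twist":[0,0,0]},{"travel":[0,0,-0.03],"twist":[0,0,0]},{"travel":[0,0,-0.02],"twist":[0,0,0]},{"travel":[0,0,0],"twist":[0,0,0]},{"travel":[0,0,0],"twist":[0,0,0]}]'
python3 - <<'E'
from h import *
from rig import manip,vision
d={n:vision.capture(n) for n in("scene","side","wrist")}
a=cv2.resize(d["side"]["img"][150:220,275:355],None,fx=6,fy=6,interpolation=cv2.INTER_CUBIC)
b=cv2.resize(d["scene"]["img"][175:275,190:285],(304,320),interpolation=cv2.INTER_CUBIC)
w=d["wrist"]["img"][70:300,150:400]
o=np.zeros((600,800,3),np.uint8);o[:420,:480]=a;o[:320,490:794]=b;o[330:560,500:750]=w
cv2.imwrite("pics/c6.png",o)
E
```

```text
t: 17.15
position: [0.5321, -0.1212, 0.3105]
eef_rot: [0.404, 3.114, -0.0]
contact_force: [-0.9, 0.3, -1.1]
opening: 0.0427
finger_force: 0.0
```

View pics/c6.png

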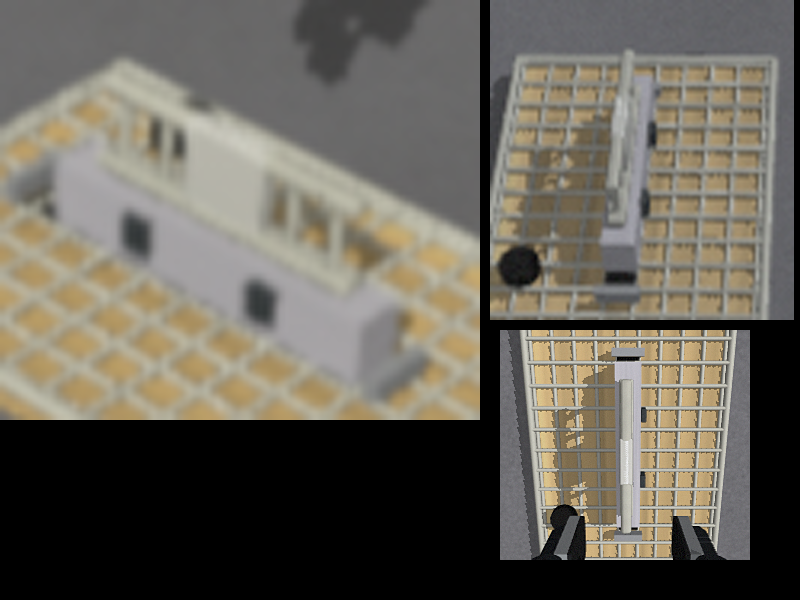

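The side crop shows the crossbar lying flush along the strip from (105,155) to (350,280) with no prongs visible. The wrist view shows it straight on the strip at (627,455), with the gripper clear. Handing in.

```bash
python3 -c "
from rig import manip
print(manip.job_done())"
```

```text
the job is handed in; nothing more can be done
None
```

The six-pronged divider is seated with its crossbar flush on the strip. It was pressed past the catches with a peak push of about 19 N, then released. The job was handed in at about 17 s, and the arm touched nothing else.

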